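# Sieve the worn grinding balls out of a mill charge and seat the sieve on the rinsing pan

## Task

Take the sieve by its handle and, with most of its weight in the hand but without lifting it off the tray's two bars, shake it side to side so that it slides lightly along them until all four small worn grinding balls have dropped through and only the two large ones are left in it. Then lift it across level to the round rinsing pan, ease its skirt into the pan's snug rim and press it down gently against the spring clips until it is fully home all round, and let go. Never knock or press the sieve hard against the tray or the pan, lose no ball, and leave the other things alone.

Things in the scene. Friction and masses are not known exactly. Their poses are not given: they have to be found in the camera images.
- sieve_grip (a point): Steel laboratory sieve with a bail handle, loose, about 5 N in weight with its balls; this point is the centre of the handle's black grip, a bar 76 mm long (along x), 14 mm thick (along y) and 20 mm tall, to be pinched along y. z is up along the sieve's axis. The bail's steel rods run from the grip's ends down to the outside of the frame at x = +-69 mm.
- sieve_plate (a point): Middle of the top of the sieve's perforated plate, 91.5 mm below the grip point. Plate 2.5 mm thick; twelve square holes 17 mm wide, 24 mm apart centre to centre in a 4 x 4 pattern without its corners, which are blank. Round it stands the frame, a wall 130 mm in diameter (132 mm at its bead), from 94 to 53 mm below the grip point.
- sieve_foot (a point): Middle of the sieve's underside, 112 mm below the grip point: the open lower end of the skirt, which is 120 mm in diameter and 18 mm tall. Above it the frame is wider (130 mm); the step between them, 94 mm below the grip point, is the shoulder.
- tray: Collecting tray, a fixed rectangular sheet-steel box open at the top; origin in the middle of its underside, z up, long side along y. Inside 138 mm (x) by 180 mm (y), walls 2.5 mm thick and 66 mm high, floor 2.5 mm. The sieve starts standing on the two bars inside it.
- tray_bars (a point): Middle between the tops of the tray's two round steel bars, 44 mm above the tray's underside; the bars run along the tray's y at x = +-50 mm. A sieve on them has its grip point 112 mm above this point and can slide about 24 mm each way along y, 3 mm along x, before it meets the walls. Dragged by the handle with its weight or a push down on the bars it tips and jams.
- pan: Rinsing pan, a fixed round steel pan open at the top, 129 mm outside, 60 mm high; origin in the middle of its underside, z up.
- pan_rim (a point): Middle of the pan's mouth, 60 mm above its underside. Inside diameter 123 mm: the skirt has about 1.3 mm of play all round. Three spring clips press on the skirt, their noses 17 mm below the rim: they hold the sieve up some 4 mm above home, and it takes 8 to 14 N more than its weight to push it past them. Home: shoulder on the rim all round, grip point 94 mm above this point.
- large0_center (a point): Centre of a large good grinding ball, plain steel, 24 mm in diameter, 50 g; starts on a blank corner of the sieve's plate; it cannot pass the holes but may settle in one.
- large1_center (a point): Centre of a large good grinding ball, plain steel, 24 mm in diameter, 50 g; starts on a blank corner of the sieve's plate; it cannot pass the holes but may settle in one.
- small0_center (a point): Centre of a small worn grinding ball, plain steel, 14 mm in diameter, 12 g; starts on the blank part of the sieve's plate; it rolls once the sieve is jerked with more than about 0.7 m/s2 and passes through any free hole.
- small1_center (a point): Centre of a small worn grinding ball, plain steel, 14 mm in diameter, 12 g; starts on the blank part of the sieve's plate; it rolls once the sieve is jerked with more than about 0.7 m/s2 and passes through any free hole.
- small2_center (a point): Centre of a small worn grinding ball, plain steel, 14 mm in diameter, 12 g; starts on the blank part of the sieve's plate; it rolls once the sieve is jerked with more than about 0.7 m/s2 and passes through any free hole.
- small3_center (a point): Centre of a small worn grinding ball, plain steel, 14 mm in diameter, 12 g; starts on the blank part of the sieve's plate; it rolls once the sieve is jerked with more than about 0.7 m/s2 and passes through any free hole.
- petri_dish_a: Bystander, loose: culture dish, 58 mm wide, 15 mm tall, in front between tray and pan; origin in the middle of its underside.
Mind the look-alikes: they are no part of the job. Leave any red look-alike of the pan alone.

How it is judged:
By the outcome, as a careful person would: the job done as asked, in the order asked, and still so for the second after the job is handed in, with the robot touching nothing.
It also fails if it takes over 64 s, if anything falls off the work surface, if the arm or the gripper's body presses on something with over 40 N, if the wrist force passes 120 N, or if a joint passes its speed limit or range.

## Robot

A 6-joint arm with a two-finger parallel gripper is mounted at the origin on a cart in front of the work surface, level with it; the furniture and walls round the work are solid. World frame = base frame: x ahead of the robot, y to its left, z up, the work surface at z = 0. Lengths are in m, angles in rad, forces in N, time in s.
With the tool pointing down it reaches from about 0.35 to 0.775 m from the base axis. Payload 5.5 kg.
Tool frame: the origin (TCP) lies at the very end of the fingers, on their centre line; the grasp point (between the pads) lies env.hold_point_z behind it (env.hold_point_z is the distance from the TCP to the grasp point, in m); z points along the fingers, y is the line along which they close (so a half turn about z gives the same grasp; the last joint's range is limited). The gripper opens to 85 mm and grips with 20 to 120 N. Pads are 22 mm wide; open, the fingers measure 114 mm over their backs; the gripper's body (76 mm by 85 mm) begins 54 mm behind the grasp point. The pads swing forward as they close: fully open they stand 13 mm farther back than shut.
Start: joints at [1.169, 0.313, 0.046, 1.304, 0, 1.431], TCP at [0.149, 0.555, 0.2] pointing down, gripper open.
Joint ranges: [-2.76, 2.76], [-0.86, 1.69], [-1.03, 1.26], [-2.2, 2.34], [-1.47, 1.5], [-3.14, 3.14]. Speed limits (rad/s): [2.57, 2.57, 3.14, 3.14, 3.14, 3.14].

## Interface

Orientations are given as a unit quaternion [w, x, y, z].
In Python, from workcell import env gives the robot as it stands.
- The arm moves only by the tool carry_out, never from a script. Its argument "steps" is a list of rows, each a list of 3 entries, a list of its own where there are three numbers: the turn, a rotation vector about the tool's x, y, z in degrees, then the shift along the tool's x, y, z in cm, then the closure in counts, from 0 (fully open) to 255 (shut). A call has exactly 8 rows; each row is the pose to reach, as a shift and turn from the pose commanded when the call began, along the tool's axes at that moment; what a row does not reach only later rows make up. A row lasts 1/8 s, in which the tool goes at most 62.5 mm and 10.7 degrees, less where a joint would pass 70% of its speed; a pose out of reach is approached as far as the arm can. A call with a gripper value outside its range is refused whole. The fingers move at their own pace and stop on an object; "force" is the grip in N (left out, the last holds). Time passes only in rows, so rows that repeat a pose let the fingers close, or fill a call up. It gives the time, the measured TCP pose, the force, the opening and the grip force at its end, in the units of the state.
- env.get_state(): the state, without advancing time (a new reading comes with each control period).
- env.read_camera(name): name is "scene" or "top"; returns (picture, depth): 384x512x3 uint8, red, green, blue; 384x512 float32, m along the optical axis (not along the pixel's ray), 0 where there is no reading.
- env.get_calibration(name): a dict with "fx", "fy", "cx", "cy" (pixels), "origin" and "orientation" of the camera in the world. Camera axes: x right, y up, looking along -z (the intrinsics and any distortion apply to the point x, -y, -z); pixel columns grow to the right and rows downward; lengths in m; the calibration is good to about 2 mm. A picture is of the moment at which its call begins. get_calibration takes no time and is no camera call.
- env.hand_in(): hands the job in; it is judged then, once.
The state is a dict: "clock": time; "joint_pos": joint angles; "qvel": joint speeds; "tau": joint torques, N m; "tcp_pos": TCP position; "orientation": TCP orientation; "wrist_force": force on the tool from outside, world axes, zero at the start; "ft_torque": the same for the moment, N m; "finger_gap": finger opening in m; "grip_force": force on a finger pad.
Only numpy, scipy, OpenCV 4.12 (cv2) and the standard library are available. Lean on these libraries where they do the work, as an engineer would, in place of code of your own. Each camera call takes 0.05 s, during which the arm holds its last target. There are 200 camera calls.

## Working session

There is one attempt and no reset: what is moved stays moved. The work goes in short steps, Python scripts to look and compute and a tool call to move; the robot and the scene stay as the last step left them, time stands still between calls to the robot, and variables do not carry over. Pictures are saved under pics/ and viewed, at most 10 in all, crops included, and the job is handed in when it is done.

Besides the shell and the picture viewer there is one more tool, called by a JSON object that holds its "method" and its "body". carry_out: Moves the arm, as the interface text tells. Its arguments: {"type":"object","properties":{"steps":{"type":"array","items":{"type":"array"}},"force":{"type":"number"}},"required":["steps"]}

```bash
mkdir -p pics
cat > h.py <<'E'
import numpy as np, cv2
from scipy.spatial.transform import Rotation as R
from workcell import env
def shot(n):
    im,d=env.read_camera(n); return im,d,env.get_calibration(n)
def rot(c):
    q=c['orientation']; return R.from_quat([q[1],q[2],q[3],q[0]]).as_matrix()
def cloud(d,c):
    v,u=np.mgrid[:d.shape[0],:d.shape[1]]
    P=np.stack([(u-c['cx'])/c['fx']*d,-(v-c['cy'])/c['fy']*d,-d],-1)
    return P@rot(c).T+np.array(c['origin'])
E
python3 - <<'E'
from h import *
ims=[]
for n in('scene','top'):
    im,d,c=shot(n); print(n,c); np.savez(n+'0.npz',im=im,d=d); ims.append(im)
cv2.imwrite('pics/a.png',cv2.cvtColor(ims[0],4)); cv2.imwrite('pics/b.png',cv2.cvtColor(ims[1],4))
print(env.get_state(),env.hold_point_z)
E
```

```text
scene {'fx': 438.29788743586164, 'fy': 438.29788743586164, 'cx': 258.9879067203062, 'cy': 189.87290570944373, 'origin': array([-0.19095297, -0.62305175,  0.94308829]), 'orientation': array([ 0.81543309,  0.38026452, -0.18283912, -0.39627973])}
top {'fx': 446.73395863286174, 'fy': 446.73395863286174, 'cx': 254.27194367010185, 'cy': 200.85134122467855, 'origin': array([ 0.424756  , -0.02750372,  1.097037  ]), 'orientation': array([ 0.70707706,  0.05513635, -0.03654987, -0.7040356 ])}
{'clock': 0.1, 'joint_pos': array([ 1.16937194e+00,  3.13937460e-01,  4.51000131e-02,  1.30359492e+00,
       -2.65103090e-05,  1.43117762e+00]), 'qvel': array([ 0.00034547, -0.00237635,  0.00234407,  0.00092069, -0.00037961,
       -0.00092828]), 'tau': array([ 2.68363830e-03, -4.81729209e+01,  2.99242365e+01,  1.28011167e-02,
       -8.37098924e-05,  9.30699827e-06]), 'tcp_pos': array([0.14865478, 0.55493254, 0.1988942 ]), 'orientation': array([-2.05829420e-04,  1.30529258e-01,  9.91444120e-01, -7.91811126e-04]), 'wrist_force': array([ 0.34521617, -0.00567696, -1.22962796]), 'ft_torque': array([ 0.0060936 , -0.02339297, -0.05019436]), 'grip_force': 0.0, 'finger_gap': 0.0851151410311762} 0.0187
```

View pics/a.png

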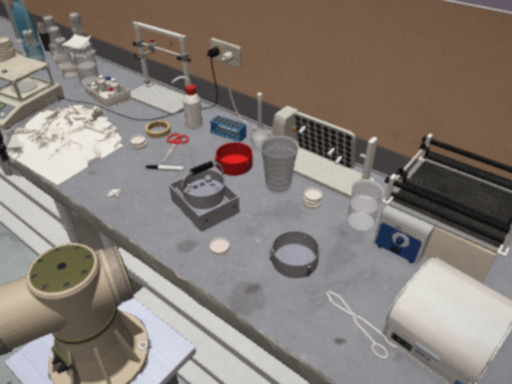

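View pics/b.png

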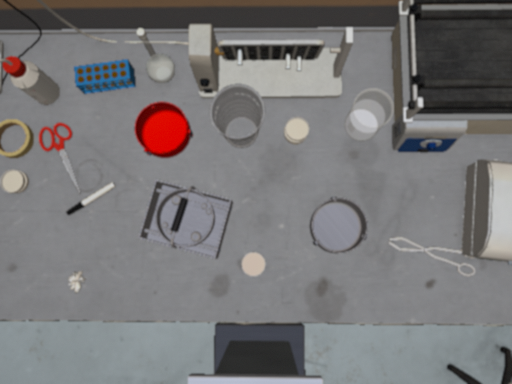

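The scene shows the sieve in its tray at top-view (187,218), with its black grip at (179,214). Pan candidates are the grey pan at top (338,225) and the red look-alike at (163,130). I choose the grey one. The black marker at (90,198) could be taken for the grip, but the grip is the bar on the sieve. Next I'll crop close and measure.

Run:
```python
from h import *
f=np.load('top0.npz'); c=env.get_calibration('top'); im,d=f['im'],f['d']; P=cloud(d,c)
a=cv2.resize(im[170:270,130:250],(480,400),interpolation=2); b=cv2.resize(im[180:270,290:390],(320,400)[::1],interpolation=2)
cv2.imwrite('pics/c.png',cv2.cvtColor(np.hstack([a,b]),4))
def box(r0,r1,c0,c1):
    m=np.zeros(d.shape,bool); m[r0:r1,c0:c1]=1; return m&(d>0)
# grip
m=box(185,245,160,205)&(im.max(-1)<45)&(P[...,2]>.12); Q=P[m]; print('grip',len(Q),np.median(Q,0),Q.min(0),Q.max(0))
print(cv2.minAreaRect((Q[:,:2]*1000).astype(np.float32)), np.percentile(Q[:,2],[5,50,95]))
# tray rim
m=box(170,270,130,250)&(abs(P[...,2]-.066)<.006);Q=P[m];print('tray',len(Q),cv2.minAreaRect((Q[:,:2]*1000).astype(np.float32)))
m=box(170,270,130,250)&(P[...,2]>.09)&(P[...,2]<.12);Q=P[m];print('frame',len(Q),cv2.minEnclosingCircle((Q[:,:2]*1000).astype(np.float32)),Q[:,2].max())
m=box(185,265,295,380)&(P[...,2]>.045)&(P[...,2]<.08);Q=P[m];
print('pan',len(Q),Q.mean(0),cv2.minEnclosingCircle((Q[:,:2]*1000).astype(np.float32)),cv2.fitEllipse((Q[:,:2]*1000).astype(np.float32)),np.percentile(Q[:,2],[5,50,95]))
f=np.load('scene0.npz'); c=env.get_calibration('scene'); im,d=f['im'],f['d']; P=cloud(d,c)
m=box(220,285,260,330)&(P[...,2]>.052)&(P[...,2]<.07);Q=P[m]
print('pan/scene',len(Q),cv2.minEnclosingCircle((Q[:,:2]*1000).astype(np.float32)))
m=box(150,190,180,225)&(im.max(-1)<45)&(P[...,2]>.12); Q=P[m]; print('grip',len(Q),cv2.minAreaRect((Q[:,:2]*1000).astype(np.float32)), np.percentile(Q[:,2],[5,50,95]))
```

```text
grip 163 [0.51778629 0.15561421 0.1656648 ] [0.48434885 0.14172695 0.16090032] [0.54986677 0.16987522 0.16932   ]
((517.4159545898438, 155.58856201171875), (10.394376754760742, 67.6571273803711), 72.93789672851562) [0.16206584 0.1656648  0.1683277 ]
tray 1593 ((519.3759155273438, 161.83059692382812), (187.43690490722656, 145.046142578125), 75.43523406982422)
frame 389 ((517.1141967773438, 154.58412170410156), 69.98677825927734) 0.11926853797237558
pan 367 [ 0.50771932 -0.20190165  0.05604042] ((505.7005310058594, -196.6104736328125), 69.51508331298828) ((505.274658203125, -196.28016662597656), (125.96028900146484, 126.17286682128906), 14.691807746887207) [0.04607654 0.05814837 0.06239441]
pan/scene 282 ((501.8786926269531, -195.68643188476562), 66.1917495727539)
grip 114 ((515.7328491210938, 151.88330078125), (13.361002922058105, 66.01270294189453), 71.0215835571289) [0.14869999 0.15859765 0.16601964]
```

View pics/c.png

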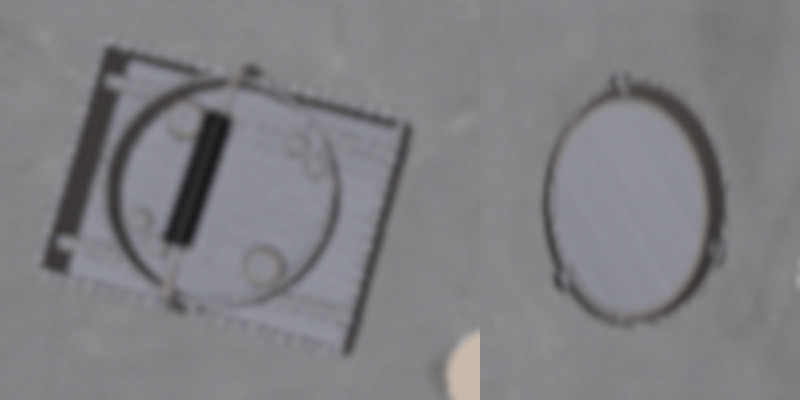

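The crop shows the sieve in the tray: grip at crop (197,178), large balls at (185,120) and (263,265), small balls at (298,145), (316,165) and (143,218). The right half is the empty grey pan with its three clips. The tool's yaw already matches the tray (about 75°).

```bash
cat >> h.py <<'E'
def to(x,y,z):
    s=env.get_state(); q=s['orientation']; M=R.from_quat([q[1],q[2],q[3],q[0]]).as_matrix()
    print('shift cm',np.round((np.array([x,y,z])-s['tcp_pos'])@M*100,2),'tcp',s['tcp_pos'],'yaw y',np.degrees(np.arctan2(M[1,1],M[0,1])),'z',M[:,2],'F',s['wrist_force'],s['ft_torque'],'gap',s['finger_gap'],s['grip_force'],s['clock'])
E
python3 -c "
from h import *
to(.5165,.1545,.2)"
```

```text
shift cm [-45.9  -29.16  -0.07] tcp [0.14865478 0.55493254 0.1988942 ] yaw y 74.99965001838883 z [-6.14845774e-04 -1.51633945e-03 -9.99998661e-01] F [ 0.34521617 -0.00567696 -1.22962796] [ 0.0060936  -0.02339297 -0.05019436] gap 0.0851151410311762 0.0 0.1
```

{"method": "carry_out", "body": {"steps": [[[0,0,0],[-5.2,-3.3,0],0],[[0,0,0],[-10.4,-6.6,0],0],[[0,0,0],[-15.6,-9.9,0],0],[[0,0,0],[-20.8,-13.2,0],0],[[0,0,0],[-26,-16.5,0],0],[[0,0,0],[-31.2,-19.8,0],0],[[0,0,0],[-36.4,-23.1,0],0],[[0,0,0],[-41,-26,0],0]], "force": 30}}

```text
clock: 1.1
tcp_pos: [0.4786, 0.1963, 0.1994]
orientation: [-0.0, 0.131, 0.991, 0.0]
wrist_force: [0.7, 0.6, 0.6]
finger_gap: 0.0855
grip_force: 0.0
```

{"method": "carry_out", "body": {"steps": [[[0,0,0],[-2.5,-1.6,0],0],[[0,0,0],[-4.9,-3.16,0],0],[[0,0,0],[-4.9,-3.16,0],0],[[0,0,0],[-4.9,-3.16,0.5],0],[[0,0,0],[-4.9,-3.16,1],0],[[0,0,0],[-4.9,-3.16,1],0],[[0,0,0],[-4.9,-3.16,1],0],[[0,0,0],[-4.9,-3.16,1],0]]}}

```text
clock: 2.1
tcp_pos: [0.5167, 0.1552, 0.19]
orientation: [0.0, 0.13, 0.991, 0.0]
wrist_force: [0.7, 1.3, 0.9]
finger_gap: 0.0858
grip_force: 0.0
```

Run:
```python
from h import *
to(.5165,.1545,.137)
a,d,c=shot('top'); b,d2,c2=shot('scene')
cv2.imwrite('pics/d.png',cv2.cvtColor(np.hstack([cv2.resize(a[160:280,120:240],(400,400),interpolation=2),cv2.resize(b[110:230,150:270],(400,400),interpolation=2)]),4))
```

```text
shift cm [ 0.   -0.08  5.3 ] tcp [0.51672279 0.15523846 0.18995364] yaw y 75.02488531191429 z [ 4.51956481e-04  1.51309167e-04 -9.99999886e-01] F [0.71156953 1.30624976 0.9006707 ] [0.02110004 0.05765132 0.01292559] gap 0.08575160056029071 0.0 2.1
```

View pics/d.png

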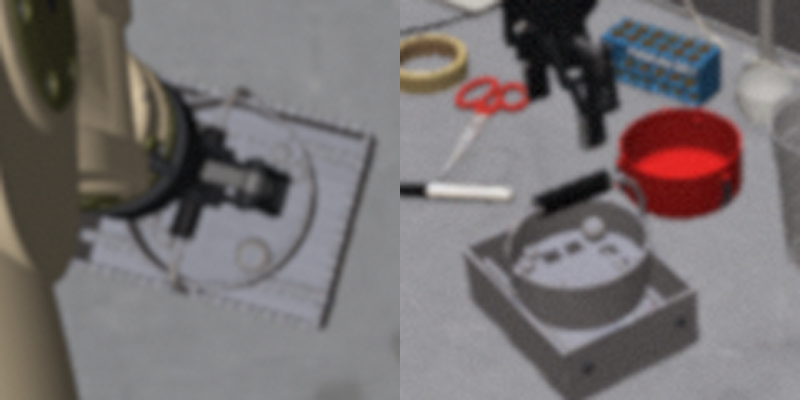

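Left (top view): the open gripper is centred over the grip, with one large ball visible at (252,255). Right (scene view): the fingers at (535,80) and (595,130) straddle the grip at (573,192). Next I descend and close.

{"method": "carry_out", "body": {"steps": [[[0,0,0],[0,0,1],0],[[0,0,0],[0,0,2],0],[[0,0,0],[0,0,3],0],[[0,0,0],[0,0,4],0],[[0,0,0],[0,0,4.8],0],[[0,0,0],[0,0,5.2],0],[[0,0,0],[0,0,5.2],0],[[0,0,0],[0,0,5.2],60]], "force": 30}}

```text
clock: 3.2
tcp_pos: [0.517, 0.155, 0.1381]
orientation: [0.0, 0.13, 0.991, 0.0]
wrist_force: [0.0, -0.3, 0.6]
finger_gap: 0.0694
grip_force: 0.0
```

{"method": "carry_out", "body": {"steps": [[[0,0,0],[0,0,0],120],[[0,0,0],[0,0,0],160],[[0,0,0],[0,0,0],180],[[0,0,0],[0,0,0],195],[[0,0,0],[0,0,0],210],[[0,0,0],[0,0,0],225],[[0,0,0],[0,0,0],240],[[0,0,0],[0,0,0],255]]}}

```text
clock: 4.2
tcp_pos: [0.5168, 0.155, 0.1377]
orientation: [0.0, 0.131, 0.991, 0.0]
wrist_force: [-0.5, 0.3, -0.4]
finger_gap: -0.0003
grip_force: 0.0
```

Run:
```python
from h import *
to(.5165,.1545,.137)
```

```text
shift cm [ 0.01 -0.06  0.07] tcp [0.51675619 0.15500075 0.13770982] yaw y 75.00015704727358 z [ 8.29348392e-05  8.43805269e-05 -9.99999993e-01] F [-0.49525567  0.26901752 -0.42237236] [-0.0104211   0.04422464  0.03412229] gap -0.0003055288202672561 0.0 4.2
```

The fingers closed on nothing, so I'll look.

Run:
```python
from h import *
a,d,c=shot('top'); b,d2,c2=shot('scene')
np.savez('t1.npz',a=a,d=d,b=b,d2=d2)
cv2.imwrite('pics/e.png',cv2.cvtColor(np.hstack([cv2.resize(a[160:280,120:240],(400,400),interpolation=2),cv2.resize(b[130:230,160:260],(400,400),interpolation=2)]),4))
p=np.array([.5167,.155,.1377])
for cc in(c,c2):
  for q in (p,p+[0,0,.0187]):
    v=(q-cc['origin'])@rot(cc); print(v[0]/-v[2]*cc['fx']+cc['cx'],-v[1]/-v[2]*cc['fy']+cc['cy'])
```

```text
181.79407981245606 215.86929649614848
180.15021230908042 215.02334353639856
202.10081078432916 172.70052951403738
201.55399306174817 167.7203099692066
```

View pics/e.png

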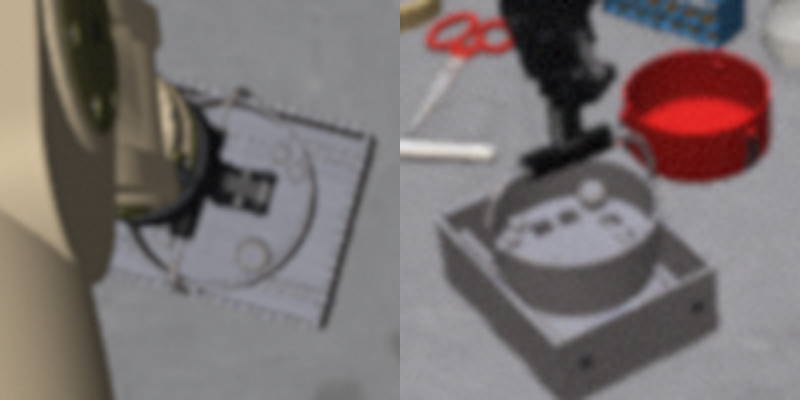

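Run:
```python
from h import *
f=np.load('t1.npz'); c=env.get_calibration('scene'); P=cloud(f['d2'],c); np.set_printoptions(precision=3,suppress=True)
for v in range(150,178,2):
    print(v,[tuple(np.round(P[v,u]*1000).astype(int)) if f['b'][v,u].max()<70 else 0 for u in (195,199,201,203,207)])
M=R.from_euler('z',-15,degrees=True).as_matrix()
m=np.zeros(f['d2'].shape,bool); m[155:180,185:220]=1
m&=(f['b'].max(-1)<45)&(P[...,2]>.12)&(P[...,2]<.172); Q=(P[m]-[.5167,.155,.1377])@M
print(len(Q),np.percentile(Q,[2,20,50,80,98],axis=0)*1000)
# original
g=np.load('scene0.npz');P=cloud(g['d'],c);m=np.zeros(f['d2'].shape,bool); m[150:190,180:225]=1
m&=(g['im'].max(-1)<45)&(P[...,2]>.12)&(P[...,2]<.172); Q=(P[m]-[.5167,.155,.1377])@M
print(len(Q),np.percentile(Q,[2,20,50,80,98],axis=0)*1000)
c=env.get_calibration('top');g=np.load('top0.npz');P=cloud(g['d'],c);m=np.zeros(f['d2'].shape,bool); m[185:245,160:205]=1
m&=(g['im'].max(-1)<45)&(P[...,2]>.12)&(P[...,2]<.19); Q=(P[m]-[.5167,.155,.1377])@M
print(len(Q),np.percentile(Q,[2,20,50,80,98],axis=0)*1000)
```

```text
150 [(np.int64(507), np.int64(164), np.int64(222)), (np.int64(504), np.int64(144), np.int64(232)), (np.int64(522), np.int64(155), np.int64(218)), (np.int64(494), np.int64(116), np.int64(249)), (np.int64(490), np.int64(97), np.int64(260))]
152 [(np.int64(504), np.int64(161), np.int64(218)), (np.int64(503), np.int64(143), np.int64(226)), (np.int64(496), np.int64(128), np.int64(236)), (np.int64(494), np.int64(117), np.int64(243)), (np.int64(498), np.int64(105), np.int64(245))]
154 [0, (np.int64(502), np.int64(143), np.int64(219)), (np.int64(495), np.int64(128), np.int64(230)), (np.int64(493), np.int64(117), np.int64(236)), (np.int64(514), np.int64(124), np.int64(221))]
156 [0, (np.int64(503), np.int64(145), np.int64(212)), (np.int64(497), np.int64(130), np.int64(221)), (np.int64(497), np.int64(122), np.int64(225)), 0]
158 [0, (np.int64(506), np.int64(150), np.int64(200)), (np.int64(510), np.int64(146), np.int64(200)), (np.int64(513), np.int64(140), np.int64(201)), 0]
160 [0, (np.int64(506), np.int64(151), np.int64(192)), (np.int64(508), np.int64(145), np.int64(194)), (np.int64(512), np.
[... 875 characters left out ...]
p.int64(519), np.int64(152), np.int64(148)), 0]
172 [(np.int64(493), np.int64(159), np.int64(153)), (np.int64(555), np.int64(211), np.int64(91)), (np.int64(557), np.int64(204), np.int64(92)), 0, 0]
174 [(np.int64(541), np.int64(216), np.int64(89)), 0, 0, 0, 0]
176 [0, 0, 0, 0, 0]
111 [[-31.184  -7.556  10.276]
 [-21.079  -4.902  15.017]
 [ -1.749  -3.015  21.088]
 [ 17.399  -0.982  25.724]
 [ 32.118   2.464  30.628]]
114 [[-32.105  -6.374  10.496]
 [-20.56   -4.227  15.128]
 [ -1.517  -2.689  20.898]
 [ 17.495  -1.296  25.595]
 [ 31.295   2.208  29.729]]
163 [[-31.865  -4.36   23.758]
 [-19.88   -2.394  26.459]
 [  0.455   0.608  27.965]
 [ 20.788   3.772  29.357]
 [ 33.077   6.188  31.249]]
```

Run:
```python
from h import *
c=env.get_calibration('scene')
for off in(-.0425,-.057,.0425):
  for z in(.19,.203,.22,.233):
    q=np.array([.5167+off*.2588,.1552+off*.966,z]); v=(q-c['origin'])@rot(c); print(off,z,v[0]/-v[2]*c['fx']+c['cx'],v[1]/v[2]*c['fy']+c['cy'])
f=np.load('t1.npz'); 
cv2.imwrite('pics/f.png',cv2.cvtColor(cv2.convertScaleAbs(cv2.resize(f['b'][135:185,180:230],(600,600),interpolation=0),alpha=2.5),4))
```

```text
-0.0425 0.19 208.1739035379579 165.50691938582563
-0.0425 0.203 207.8175004212971 161.8405226308144
-0.0425 0.22 207.34413664049518 156.97092596136713
-0.0425 0.233 206.9764455032166 153.18840687120004
-0.057 0.19 210.86710180747238 167.9607932372391
-0.057 0.203 210.52637461830136 164.28459328690687
-0.057 0.22 210.07378038800164 159.4014288673122
-0.057 0.233 209.72218229917678 155.6079397717707
0.0425 0.19 193.12548457590174 151.79574103921158
0.0425 0.203 192.68629122730513 148.18845107166587
0.0425 0.22 192.10333315102088 143.4003575661526
0.0425 0.233 191.65080054869543 139.68350638529492
```

View pics/f.png

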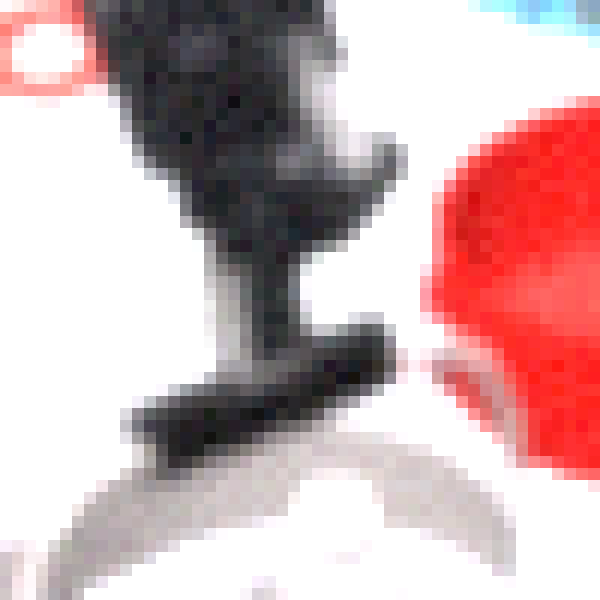

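The fingers closed just above the grip: the finger bottom is at crop (250,375), and the grip's top edge is right under it. So the visible tips sit about 30 mm higher than the reported TCP. The position in x and y is good. I'll open, go about 2.8 cm lower and close again.

{"method": "carry_out", "body": {"steps": [[[0,0,0],[0,0,-1],0],[[0,0,0],[0,0,-1],0],[[0,0,0],[0,0,-1],0],[[0,0,0],[0,0,-1],0],[[0,0,0],[0,0,-1],0],[[0,0,0],[0,0,0.3],0],[[0,0,0],[0,0,1.5],0],[[0,0,0],[0,0,1.5],0]]}}

```text
clock: 5.3
tcp_pos: [0.5153, 0.1548, 0.1208]
orientation: [-0.002, 0.131, 0.991, -0.0]
wrist_force: [0.3, -0.4, 0.6]
finger_gap: 0.0857
grip_force: 0.0
```

Run:
```python
from h import *
to(.5165,.1545,.137)
b,d2,c2=shot('scene'); np.savez('t2.npz',b=b,d2=d2)
cv2.imwrite('pics/g.png',cv2.cvtColor(cv2.convertScaleAbs(cv2.resize(b[125:185,170:230],(600,600),interpolation=0),alpha=2.5),4))
```

```text
shift cm [-0.11  0.   -1.62] tcp [0.51534273 0.15477419 0.12084345] yaw y 74.99566542869123 z [-3.33672967e-03 -3.75957674e-04 -9.99994362e-01] F [ 0.2880086  -0.36534167  0.56226274] [-0.00501758  0.00321391  0.02509949] gap 0.08567614090347003 0.0 5.3
```

View pics/g.png

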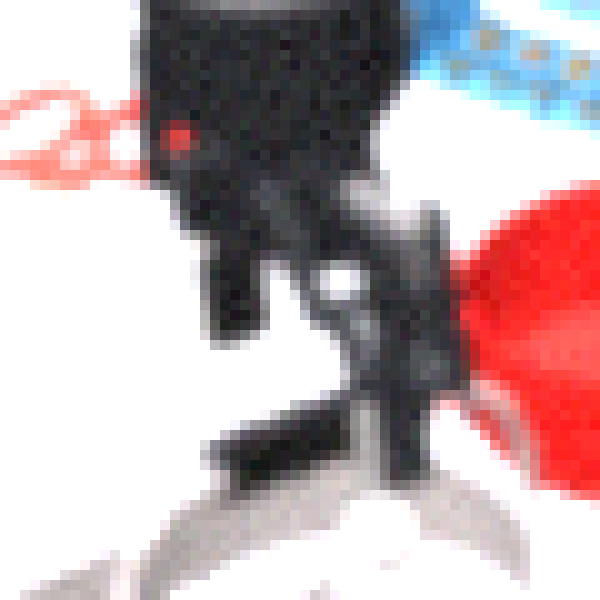

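The near finger's tip is at crop (400,480), beside the grip but still high, which confirms the roughly 30 mm offset. I'll go 1.6 cm lower, then close.

{"method": "carry_out", "body": {"steps": [[[0,0,0],[0,0,0.8],0],[[0,0,0],[0,0,1.5],0],[[0,0,0],[0,0,1.5],100],[[0,0,0],[0,0,1.5],160],[[0,0,0],[0,0,1.5],190],[[0,0,0],[0,0,1.5],205],[[0,0,0],[0,0,1.5],220],[[0,0,0],[0,0,1.5],255]], "force": 40}}

```text
clock: 6.35
tcp_pos: [0.5168, 0.1548, 0.1078]
orientation: [0.0, 0.131, 0.991, -0.0]
wrist_force: [-0.7, -0.7, 0.6]
finger_gap: 0.0133
grip_force: 41.5
```

Run:
```python
from h import *
to(.5165,.1545,.107)
```

```text
shift cm [ 0.02 -0.04  0.08] tcp [0.51680906 0.15481108 0.10782999] yaw y 74.98675914163925 z [ 2.52153072e-04 -3.06880658e-04 -9.99999921e-01] F [-0.66907234 -0.66716615  0.60768876] [-0.1899777  -0.0903589  -0.10880039] gap 0.013283198825957365 41.48477017879486 6.35
```

The grip is held, with a gap of 13 mm at 41 N. Now I'll take up the weight gradually.

{"method": "carry_out", "body": {"steps": [[[0,0,0],[0,0,0],255],[[0,0,0],[0,0,-0.01],255],[[0,0,0],[0,0,-0.02],255],[[0,0,0],[0,0,-0.03],255],[[0,0,0],[0,0,-0.04],255],[[0,0,0],[0,0,-0.04],255],[[0,0,0],[0,0,-0.04],255],[[0,0,0],[0,0,-0.04],255]], "force": 60}}

```text
clock: 7.35
tcp_pos: [0.5167, 0.1549, 0.108]
orientation: [-0.0, 0.131, 0.991, -0.0]
wrist_force: [0.3, -2.3, -0.8]
finger_gap: 0.0129
grip_force: 60.5
```

```bash
cat >> h.py <<'E'
def avg(n=5):
    F=[];T=[];p=[]
    for i in range(n):
        env.read_camera('top'); s=env.get_state(); F.append(s['wrist_force']);T.append(s['ft_torque']);p.append(s['tcp_pos'])
    np.set_printoptions(precision=4,suppress=True)
    print('F',np.mean(F,0),'sd',np.std(F,0),'T',np.mean(T,0),'p',np.mean(p,0),'t',s['clock'],s['finger_gap'],s['grip_force'])
E
python3 -c "
from h import *
avg(5)"
```

```text
F [ 0.7001 -1.0568 -1.7407] sd [0.5214 0.5349 0.4454] T [-0.3247 -0.2344 -0.08  ] p [0.5167 0.1549 0.108 ] t 7.6 0.01311712995631625 60.40345251560211
```

{"method": "carry_out", "body": {"steps": [[[0,0,0],[0,0.1,-0.02],255],[[0,0,0],[0,0.2,-0.04],255],[[0,0,0],[0,0.3,-0.04],255],[[0,0,0],[0,0.4,-0.04],255],[[0,0,0],[0,0.5,-0.04],255],[[0,0,0],[0,0.6,-0.04],255],[[0,0,0],[0,0.65,-0.04],255],[[0,0,0],[0,0.65,-0.04],255]]}}

```text
clock: 8.6
tcp_pos: [0.5183, 0.1614, 0.1084]
orientation: [-0.0, 0.13, 0.991, 0.0]
wrist_force: [-0.1, 0.5, -5.1]
finger_gap: 0.0131
grip_force: 59.9
```

```bash
python3 -c "
from h import *
avg(5)"
```

```text
F [ 0.166   0.0076 -5.6266] sd [0.4799 0.5226 0.4877] T [ 0.0094  0.0111 -0.0182] p [0.5184 0.1613 0.1085] t 8.85 0.012901302429363442 59.87002193927765
```

{"method": "carry_out", "body": {"steps": [[[0,0,0],[0,0,0.01],255],[[0,0,0],[0,0,0.02],255],[[0,0,0],[0,0,0.02],255],[[0,0,0],[0,0,0.02],255],[[0,0,0],[0,0,0.02],255],[[0,0,0],[0,0,0.02],255],[[0,0,0],[0,0,0.02],255],[[0,0,0],[0,0,0.02],255]]}}

```text
clock: 9.85
tcp_pos: [0.5184, 0.1613, 0.1083]
orientation: [0.0, 0.131, 0.991, 0.0]
wrist_force: [-0.3, -0.7, -4.1]
finger_gap: 0.0133
grip_force: 60.0
```

```bash
python3 -c "
from h import *
avg(5)"
```

```text
F [-0.4954  0.4581 -5.0332] sd [0.8445 0.3319 0.5168] T [ 0.0183  0.0284 -0.0222] p [0.5184 0.1613 0.1083] t 10.1 0.0126094786947092 59.9913614988327
```

{"method": "carry_out", "body": {"steps": [[[0,0,0],[0,0.8,0.01],255],[[0,0,0],[0,1.2,0.01],255],[[0,0,0],[0,0,0.01],255],[[0,0,0],[0,-1.2,0.01],255],[[0,0,0],[0,0,0.01],255],[[0,0,0],[0,1.2,0.01],255],[[0,0,0],[0,0,0.01],255],[[0,0,0],[0,-1.2,0.01],255]]}}

```text
clock: 11.1
tcp_pos: [0.5153, 0.1497, 0.1082]
orientation: [0.0, 0.13, 0.992, 0.0]
wrist_force: [0.3, 1.3, -3.7]
finger_gap: 0.013
grip_force: 60.1
```

{"method": "carry_out", "body": {"steps": [[[0,0,0],[0,1.2,0],255],[[0,0,0],[0,2.4,0],255],[[0,0,0],[0,1.2,0],255],[[0,0,0],[0,0,0],255],[[0,0,0],[0,1.2,0],255],[[0,0,0],[0,2.4,0],255],[[0,0,0],[0,1.2,0],255],[[0,0,0],[0,1.2,0],255]]}}

```text
clock: 12.1
tcp_pos: [0.5181, 0.1607, 0.1081]
orientation: [-0.0, 0.131, 0.991, -0.0]
wrist_force: [-0.7, 0.1, -3.4]
finger_gap: 0.013
grip_force: 60.1
```

Run:
```python
from h import *
avg(4)
a,d,c=shot('top'); b,d2,c2=shot('scene')
cv2.imwrite('pics/i.png',cv2.cvtColor(np.hstack([cv2.resize(a[170:270,140:240],(400,400),interpolation=2),cv2.resize(b[140:230,165:255],(400,400),interpolation=2)]),4))
```

```text
F [ 0.0292 -1.0243 -4.3497] sd [0.308 0.593 0.254] T [-0.2193  0.044  -0.0563] p [0.5183 0.1611 0.1082] t 12.3 0.01300906586194007 60.042521953582764
```

View pics/i.png

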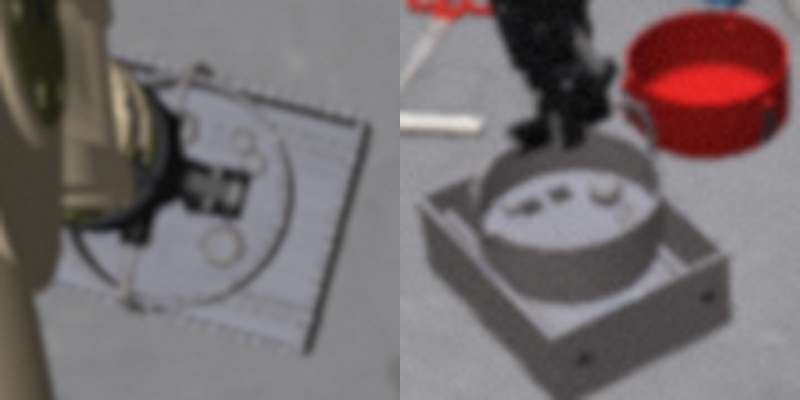

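Left (top view): a large ball at (222,245), another at (185,128), and two small ones still at (242,145) and (255,160). The shake needs to be livelier. The weight in the hand reads about 4.3 N, which is good.

{"method": "carry_out", "body": {"steps": [[[0,0,0],[0,0.9,0],255],[[0,0,0],[0,-0.9,0],255],[[0,0,0],[0,0.9,0],255],[[0,0,0],[0,-0.9,0],255],[[0,0,0],[0,0.9,0],255],[[0,0,0],[0,-0.9,0],255],[[0,0,0],[0,0.9,0],255],[[0,0,0],[0,0,0],255]]}}

```text
clock: 13.4
tcp_pos: [0.5189, 0.1623, 0.1082]
orientation: [0.0, 0.13, 0.992, 0.001]
wrist_force: [-0.6, 0.5, -3.8]
finger_gap: 0.0128
grip_force: 60.1
```

{"method": "carry_out", "body": {"steps": [[[0,0,0],[0,0.9,0],255],[[0,0,0],[0,1.6,0],255],[[0,0,0],[0,0,0],255],[[0,0,0],[0,-1.6,0],255],[[0,0,0],[0,0,0],255],[[0,0,0],[0,1.6,0],255],[[0,0,0],[0,0,0],255],[[0,0,0],[0,0,0],255]]}}

```text
clock: 14.4
tcp_pos: [0.5181, 0.1607, 0.1081]
orientation: [-0.0, 0.131, 0.991, -0.001]
wrist_force: [0.1, -0.6, -3.6]
finger_gap: 0.0127
grip_force: 60.2
```

Run:
```python
from h import *
avg(3)
# plate-coordinates rectification from both cameras at ball height, compared via two half-size panels
p=env.get_state()['tcp_pos']; Z=.073
res=[]
for n in('top','scene'):
    ims=[]; 
    for k in range(4):
        im,d,c=shot(n); ims.append(im.astype(float))
    im=np.mean(ims,0).astype(np.uint8); np.savez('r_'+n+'.npz',im=im,d=d)
    g=np.mgrid[-66:66:.33,-66:66:.33]/1000; yy,xx=-g[0],g[1]   # col:+x' , row: -y'
    X=np.stack([p[0]+xx*.966+yy*.2588,p[1]-xx*.2588+yy*.966,np.full(xx.shape,Z)],-1)
    v=(X-c['origin'])@rot(c); u=(v[...,0]/-v[...,2]*c['fx']+c['cx']).astype(np.float32); w=(v[...,1]/v[...,2]*c['fy']+c['cy']).astype(np.float32)
    res.append(cv2.convertScaleAbs(cv2.remap(im,u,w,cv2.INTER_CUBIC),alpha=1.3))
o=np.hstack(res); print(o.shape); cv2.imwrite('pics/j.png',cv2.cvtColor(o,4))
```

```text
F [-0.0022 -0.5859 -4.1713] sd [0.5898 0.1954 0.1517] T [-0.2158 -0.0018 -0.0105] p [0.5183 0.1612 0.1081] t 14.55 0.01328175251479599 60.147626996040344
(400, 800, 3)
```

{"method": "carry_out", "body": {"steps": [[[0,0,0],[0,1.2,0],255],[[0,0,0],[0,-1.0,0],255],[[0,0,0],[0,1.2,0],255],[[0,0,0],[0,-1.0,0],255],[[0,0,0],[0,1.2,0],255],[[0,0,0],[0,-1.0,0],255],[[0,0,0],[0,1.2,0],255],[[0,0,0],[0,0,0],255]]}}

```text
clock: 15.95
tcp_pos: [0.5189, 0.1623, 0.1082]
orientation: [0.0, 0.13, 0.992, 0.001]
wrist_force: [0.0, 0.2, -2.3]
finger_gap: 0.0129
grip_force: 60.4
```

{"method": "carry_out", "body": {"steps": [[[0,0,0],[0,1.7,0],255],[[0,0,0],[0,1.7,0],255],[[0,0,0],[0,-0.2,0],255],[[0,0,0],[0,-1.7,0],255],[[0,0,0],[0,-1.7,0],255],[[0,0,0],[0,0.2,0],255],[[0,0,0],[0,1.2,0],255],[[0,0,0],[0,0,0],255]]}}

```text
clock: 16.95
tcp_pos: [0.519, 0.163, 0.1081]
orientation: [0.0, 0.129, 0.992, 0.001]
wrist_force: [-0.2, 1.3, -2.6]
finger_gap: 0.0133
grip_force: 60.5
```

```bash
cat > rect.py <<'E'
from h import *
import sys
p=env.get_state()['tcp_pos']; Z=.073
res=[]
for n in('top','scene'):
    ims=[]; 
    for k in range(3):
        im,d,c=shot(n); ims.append(im.astype(float))
    im=np.mean(ims,0).astype(np.uint8); np.savez('r_'+n+'.npz',im=im,d=d)
    g=np.mgrid[-66:66:.33,-66:66:.33]/1000; yy,xx=-g[0],g[1]
    X=np.stack([p[0]+xx*.966+yy*.2588,p[1]-xx*.2588+yy*.966,np.full(xx.shape,Z)],-1)
    v=(X-c['origin'])@rot(c); u=(v[...,0]/-v[...,2]*c['fx']+c['cx']).astype(np.float32); w=(v[...,1]/v[...,2]*c['fy']+c['cy']).astype(np.float32)
    res.append(cv2.convertScaleAbs(cv2.remap(im,u,w,cv2.INTER_CUBIC),alpha=1.3))
cv2.imwrite(sys.argv[1],cv2.cvtColor(np.hstack(res),4)); print(env.get_state()['wrist_force'],env.get_state()['clock'])
E
python3 rect.py pics/k.png
python3 - <<'E'
import cv2,numpy as np
a=cv2.imread('pics/j.png').astype(int);b=cv2.imread('pics/k.png').astype(int)
d=abs(a-b).sum(-1).astype(np.float32);d=cv2.blur(d,(15,15))
for q in range(12):
    i=np.unravel_index(d.argmax(),d.shape);print(i,d[i]);cv2.circle(d,(int(i[1]),int(i[0])),25,0,-1)
cv2.imwrite('pics/jk.png',np.vstack([cv2.resize(x.astype(np.uint8),(600,300)) for x in(a,b)]))
E
```

```text
[-0.53907181 -1.74812935 -1.34399231] 17.25
(np.int64(68), np.int64(499)) 134.93333
(np.int64(174), np.int64(143)) 134.80444
(np.int64(49), np.int64(573)) 132.50667
(np.int64(176), np.int64(118)) 132.27112
(np.int64(56), np.int64(632)) 130.99556
(np.int64(49), np.int64(601)) 130.65334
(np.int64(80), np.int64(477)) 125.92
(np.int64(52), np.int64(548)) 125.48889
(np.int64(152), np.int64(549)) 124.62666
(np.int64(107), np.int64(616)) 121.91556
(np.int64(107), np.int64(547)) 120.76889
(np.int64(153), np.int64(613)) 118.82222
```

View pics/jk.png

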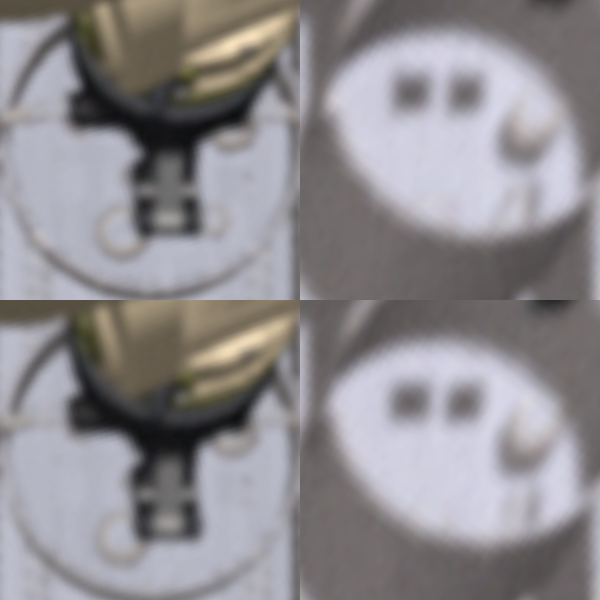

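The upper row shows one small ball at (215,220); in the lower row it is gone. Both large balls sit at (122,537) and (235,437), and no small ball is visible any more. The load on the hand has dropped to about 2 N, so I'll take up more of it and shake a bit longer for the hidden areas.

{"method": "carry_out", "body": {"steps": [[[0,0,0],[0,0,-0.02],255],[[0,0,0],[0,0,-0.04],255],[[0,0,0],[0,1.0,-0.04],255],[[0,0,0],[0,-1.0,-0.04],255],[[0,0,0],[0,1.0,-0.04],255],[[0,0,0],[0,-1.0,-0.04],255],[[0,0,0],[0,1.0,-0.04],255],[[0,0,0],[0,0,-0.04],255]]}}

```text
clock: 18.25
tcp_pos: [0.5188, 0.1624, 0.1085]
orientation: [0.0, 0.13, 0.992, 0.001]
wrist_force: [-0.5, -0.0, -5.6]
finger_gap: 0.0127
grip_force: 60.2
```

{"method": "carry_out", "body": {"steps": [[[0,0,0],[0,1.6,0],255],[[0,0,0],[0,1.6,0],255],[[0,0,0],[0,-0.2,0],255],[[0,0,0],[0,-1.6,0],255],[[0,0,0],[0,0.5,0],255],[[0,0,0],[0,-0.9,0],255],[[0,0,0],[0,0.9,0],255],[[0,0,0],[0,0,0],255]]}}

```text
clock: 19.25
tcp_pos: [0.5189, 0.1622, 0.1086]
orientation: [0.0, 0.13, 0.992, 0.0]
wrist_force: [-0.2, 0.3, -5.2]
finger_gap: 0.0127
grip_force: 60.3
```

```bash
python3 -c "
from h import *
avg(4)"; python3 rect.py pics/l.png
python3 - <<'E'
import cv2,numpy as np
a=cv2.imread('pics/k.png').astype(int);b=cv2.imread('pics/l.png').astype(int)
for s in(0,400):
    best=None
    A=cv2.GaussianBlur(a[:,s:s+400].astype(np.float32),(9,9),0).mean(-1);B=cv2.GaussianBlur(b[:,s:s+400].astype(np.float32),(9,9),0).mean(-1)
    (dx,dy),_=cv2.phaseCorrelate(A,B); B=cv2.warpAffine(B,np.float32([[1,0,-dx],[0,1,-dy]]),(400,400))
    d=abs(A-B); d[:15]=0;d[-15:]=0;d[:,:15]=0;d[:,-15:]=0; print(s,dx,dy)
    for q in range(5):
        i=np.unravel_index(d.argmax(),d.shape);print(i,d[i]);cv2.circle(d,(int(i[1]),int(i[0])),25,0,-1)
E
```

```text
F [ 0.017  -0.5654 -4.7431] sd [0.3672 0.2504 0.2663] T [-0.0069  0.021  -0.0107] p [0.518  0.1607 0.1084] t 19.45 0.012801758541397848 60.29275059700012
[ 0.48803178  0.0900942  -5.28803264] 19.75
0 0.06215903306261339 -0.04564438049732189
(np.int64(173), np.int64(146)) 56.13346
(np.int64(174), np.int64(311)) 48.061172
(np.int64(82), np.int64(299)) 43.756363
(np.int64(175), np.int64(121)) 42.850716
(np.int64(318), np.int64(251)) 42.57486
400 -0.1233824503789549 -0.1981559179432395
(np.int64(50), np.int64(151)) 51.77408
(np.int64(152), np.int64(212)) 47.84584
(np.int64(48), np.int64(176)) 47.069008
(np.int64(107), np.int64(225)) 45.91165
(np.int64(106), np.int64(148)) 43.903915
```

Now I lift it out level.

{"method": "carry_out", "body": {"steps": [[[0,0,0],[0,0,-0.1],255],[[0,0,0],[0,0,-0.5],255],[[0,0,0],[0,0,-1.3],255],[[0,0,0],[0,0,-2.4],255],[[0,0,0],[0,0,-3.6],255],[[0,0,0],[0,0,-4.8],255],[[0,0,0],[0,0,-5.7],255],[[0,0,0],[0,0,-6],255]]}}

```text
clock: 20.75
tcp_pos: [0.5189, 0.1613, 0.1695]
orientation: [0.001, 0.131, 0.991, 0.0]
wrist_force: [0.1, -0.4, -5.2]
finger_gap: 0.0126
grip_force: 60.3
```

{"method": "carry_out", "body": {"steps": [[[0,0,0],[-0.1,-0.5,0],255],[[0,0,0],[-0.4,-1.6,0],255],[[0,0,0],[-0.8,-3.4,0],255],[[0,0,0],[-1.3,-5.7,0],255],[[0,0,0],[-1.9,-8.4,0],255],[[0,0,0],[-2.6,-11.3,0],255],[[0,0,0],[-3.3,-14.3,0],255],[[0,0,0],[-4,-17.4,0],255]]}}

```text
clock: 21.75
tcp_pos: [0.5114, -0.0193, 0.1684]
orientation: [-0.0, 0.131, 0.991, -0.0]
wrist_force: [0.3, -0.5, -4.2]
finger_gap: 0.0127
grip_force: 60.3
```

{"method": "carry_out", "body": {"steps": [[[0,0,0],[-0.7,-3.1,0],255],[[0,0,0],[-1.4,-6.1,0],255],[[0,0,0],[-2.1,-9,0],255],[[0,0,0],[-2.7,-11.7,0],255],[[0,0,0],[-3.2,-14,0],255],[[0,0,0],[-3.6,-15.8,0],255],[[0,0,0],[-3.9,-16.9,0],255],[[0,0,0],[-4,-17.4,0],255]]}}

```text
clock: 22.75
tcp_pos: [0.5054, -0.1962, 0.1684]
orientation: [-0.0, 0.131, 0.991, 0.0]
wrist_force: [-0.4, 0.7, -5.3]
finger_gap: 0.013
grip_force: 60.3
```

Run:
```python
from h import *
avg(2); s=env.get_state(); p=s['tcp_pos']; to(.505,-.196,.168)
I={}
for n in('top','scene'):
    ims=[];ds=[]
    for k in range(4):
        im,d,c=shot(n); ims.append(im.astype(float)); ds.append(d)
    I[n]=(np.mean(ims,0).astype(np.uint8),np.median(ds,0)); np.savez('v_'+n+'.npz',im=I[n][0],d=I[n][1],p=p)
t=I['top'][0]; b=I['scene'][0]; cb=env.get_calibration('scene')
def box(n,q,h):
    c=env.get_calibration(n); v=(np.array(q)-c['origin'])@rot(c); u=int(v[0]/-v[2]*c['fx']+c['cx']); w=int(v[1]/v[2]*c['fy']+c['cy']); print(n,u,w)
    return cv2.resize(I[n][0][max(0,w-h):w+h,max(0,u-h):u+h],(395,300),interpolation=2)
pl=[p[0],p[1],p[2]-.045]
o=np.vstack([np.hstack([box('top',[.519,.162,.03],52),box('scene',[.519,.162,.03],45)]),np.hstack([box('top',pl,45),box('scene',pl,45)])])
cv2.imwrite('pics/m.png',cv2.cvtColor(cv2.convertScaleAbs(o,alpha=1.3),4))
```

```text
F [ 0.0422  0.3114 -5.1247] sd [0.3828 0.6302 0.1359] T [ 0.0516  0.0032 -0.0026] p [ 0.5055 -0.196   0.1685] t 22.85 0.01287590922699196 60.27805209159851
shift cm [ 0.05 -0.04  0.05] tcp [ 0.5056 -0.1957  0.1685] yaw y 74.9868842595613 z [-0.0001  0.0003 -1.    ] F [ 0.4251  0.9416 -5.2605] [ 0.0681  0.025  -0.0171] gap 0.01287590922699196 60.27805209159851 22.85
top 187 219
scene 203 198
top 343 222
scene 296 229
```

View pics/m.png

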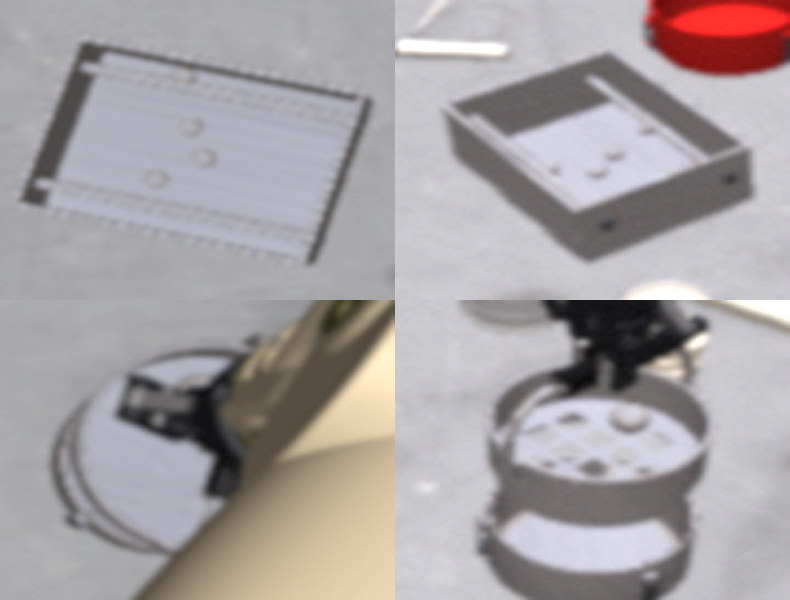

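The upper panels show all four small balls in the tray: top view (190,127), (203,157), (157,180) and (187,78), and all four again in the scene view. Lower right, the sieve holds the large balls and hangs over the pan. Next I fit both cylinders' walls in the same camera to get the offset.

```bash
cat > fit.py <<'E'
from h import *
from scipy.optimize import least_squares
def fit(P,z0,z1,r,c0):
    m=(P[...,2]>z0)&(P[...,2]<z1)&(abs(np.hypot(P[...,0]-c0[0],P[...,1]-c0[1])-r)<.007)
    Q=P[m][:,:2]
    s=least_squares(lambda c:np.hypot(Q[:,0]-c[0],Q[:,1]-c[1])-r,c0,loss='soft_l1',f_scale=.001)
    s2=least_squares(lambda c:np.hypot(Q[:,0]-c[0],Q[:,1]-c[1])-c[2],[*c0,r],loss='soft_l1',f_scale=.001)
    return len(Q),s.x.round(4),s2.x.round(4)
if __name__=='__main__':
  for n in('scene','top'):
    f=np.load('v_%s.npz'%n); P=cloud(f['d'],env.get_calibration(n)); p=f['p']; print(n,p)
    for z0,z1 in((.03,.055),(.015,.035),(.01,.055)): print('pan',fit(P,z0,z1,.0645,[.505,-.196]))
    for z0,z1 in((.128,.145),(.14,.158),(.128,.158)): print('frame',fit(P,z0,z1,.065,[.505,-.196]))
    for z0,z1 in((.107,.118),): print('skirt',fit(P,z0,z1,.06,[.505,-.196]))
    m=abs(P[...,2]-.1635)<.006; m&=np.hypot(P[...,0]-.505,P[...,1]+.196)<.075; print('z top hist',np.percentile(P[m][:,2],[5,50,95]))
  # pan fits before the move (unoccluded)
  for n in('scene','top'):
    f=np.load(n+'0.npz'); P=cloud(f['d'],env.get_calibration(n))
    print(n,'pan0',fit(P,.01,.055,.0645,[.505,-.196]),fit(P,.056,.065,.063,[.505,-.196]))
    print('frame0',fit(P,.068,.1,.065,[.5167,.1548]))
E
python3 fit.py
```

```text
scene [ 0.50555846 -0.19571431  0.16851764]
pan (377, array([ 0.5034, -0.1959]), array([ 0.5022, -0.1966,  0.0631]))
pan (272, array([ 0.5033, -0.1958]), array([ 0.5018, -0.1967,  0.0629]))
pan (658, array([ 0.5034, -0.1958]), array([ 0.502 , -0.1966,  0.063 ]))
frame (365, array([ 0.5033, -0.1948]), array([ 0.5032, -0.1958,  0.0636]))
frame (377, array([ 0.5033, -0.1946]), array([ 0.503 , -0.1956,  0.0637]))
frame (643, array([ 0.5033, -0.1947]), array([ 0.5031, -0.1956,  0.0636]))
skirt (124, array([ 0.5045, -0.1951]), array([ 0.5033, -0.1957,  0.0587]))
z top hist [0.1581738  0.16274078 0.16498678]
top [ 0.50555846 -0.19571431  0.16851764]
pan (66, array([ 0.5054, -0.1969]), array([ 0.5049, -0.1959,  0.0635]))
pan (43, array([ 0.5053, -0.197 ]), array([ 0.505 , -0.1962,  0.0637]))
pan (109, array([ 0.5054, -0.197 ]), array([ 0.505 , -0.1961,  0.0636]))
frame (75, array([ 0.504 , -0.1978]), array([ 0.505 , -0.1958,  0.0636]))
frame (70, array([ 0.5038, -0.1975]), array([ 0.5043, -0.1966,  0.0643]))
frame (116, array([ 0.5039, -0.1975]), array([ 0.5047, -0.1959,  0.0639]))
skirt (0, array([ 0.505, -0.196]), array([ 0.505, -0.196,  0.06 ]))
z top hist [0.15972285 0.16270559 0.16467468]
scene pan0 (1022, array([ 0.5022, -0.1968]), array([ 0.502 , -0.1967,  0.0631])) (183, array([ 0.5023, -0.1965]), array([ 0.5023, -0.1965,  0.063 ]))
frame0 (605, array([0.5161, 0.1576]), array([0.5161, 0.1571, 0.0637]))
top pan0 (438, array([ 0.5045, -0.1942]), array([ 0.5049, -0.1954,  0.0628])) (230, array([ 0.5053, -0.1966]), array([ 0.5053, -0.1966,  0.0629]))
frame0 (339, array([0.5176, 0.1547]), array([0.5181, 0.1557, 0.0636]))
```

All four small balls are down. I correct by about (-0.6, -0.8) mm and descend to just above the rim.

{"method": "carry_out", "body": {"steps": [[[0,0,0],[0.04,-0.09,0.2],255],[[0,0,0],[0.04,-0.09,0.7],255],[[0,0,0],[0.04,-0.09,1.4],255],[[0,0,0],[0.04,-0.09,2.2],255],[[0,0,0],[0.04,-0.09,3],255],[[0,0,0],[0.04,-0.09,3.6],255],[[0,0,0],[0.04,-0.09,4],255],[[0,0,0],[0.04,-0.09,4],255]]}}

```text
clock: 24.25
tcp_pos: [0.5048, -0.1962, 0.1283]
orientation: [-0.0, 0.131, 0.991, 0.0]
wrist_force: [0.6, -0.3, -4.7]
finger_gap: 0.013
grip_force: 60.3
```

Run:
```python
from fit import *
avg(4); p=env.get_state()['tcp_pos']
for n in('scene','top'):
    ds=[shot(n)[1] for k in range(5)]; c=env.get_calibration(n); P=cloud(np.median(ds,0),c)
    for z in((.01,.055),(.03,.055)): print(n,'pan',fit(P,*z,.063,[.503,-.1965]))
    print('frame',fit(P,.088,.118,.0637,[.503,-.1965]),'skirt',fit(P,.067,.08,.0587,[.503,-.1965]))
to(.505,-.196,.106)
```

```text
F [ 0.3013 -0.026  -5.1097] sd [0.2796 0.3763 0.2898] T [-0.0287  0.0262 -0.0007] p [ 0.5052 -0.1964  0.1288] t 24.45 0.013030385216454343 60.28142809867859
scene pan (713, array([ 0.5021, -0.1967]), array([ 0.5022, -0.1966,  0.0632]))
scene pan (396, array([ 0.5022, -0.1967]), array([ 0.5023, -0.1966,  0.0632]))
frame (592, array([ 0.5026, -0.1971]), array([ 0.5026, -0.1972,  0.0636])) skirt (115, array([ 0.5026, -0.1973]), array([ 0.5027, -0.1973,  0.0588]))
top pan (102, array([ 0.5046, -0.1954]), array([ 0.5049, -0.196 ,  0.0636]))
top pan (58, array([ 0.5046, -0.1954]), array([ 0.5047, -0.1957,  0.0633]))
frame (91, array([ 0.5044, -0.1968]), array([ 0.5044, -0.1969,  0.0638])) skirt (0, array([ 0.503 , -0.1965]), array([ 0.503 , -0.1965,  0.0587]))
shift cm [0.01 0.03 2.26] tcp [ 0.505  -0.1963  0.1286] yaw y 75.00082595145463 z [ 0.      0.0001 -1.    ] F [-0.5007 -0.6589 -5.4576] [ 0.022  -0.009  -0.0227] gap 0.01293491829017853 60.27761220932007 24.95
```

{"method": "carry_out", "body": {"steps": [[[0,0,0],[0.02,0.05,0],255],[[0,0,0],[0.02,0.05,0.15],255],[[0,0,0],[0.02,0.05,0.3],255],[[0,0,0],[0.02,0.05,0.4],255],[[0,0,0],[0.02,0.05,0.5],255],[[0,0,0],[0.02,0.05,0.6],255],[[0,0,0],[0.02,0.05,0.7],255],[[0,0,0],[0.02,0.05,0.7],255]]}}

```text
clock: 25.95
tcp_pos: [0.5049, -0.1958, 0.1215]
orientation: [-0.0, 0.131, 0.991, 0.0]
wrist_force: [-0.2, 0.1, -5.1]
finger_gap: 0.0131
grip_force: 60.3
```

```bash
python3 -c "
from h import *
avg(5)"
```

```text
F [ 0.0036  0.4104 -5.5221] sd [0.2523 0.1289 0.3459] T [ 0.0291 -0.0023 -0.0025] p [ 0.505  -0.1958  0.1216] t 26.2 0.012935369730520382 60.27680039405823
```

The skirt is inside the rim with no contact force. Next I ease it on.

{"method": "carry_out", "body": {"steps": [[[0,0,0],[0,0,0.1],255],[[0,0,0],[0,0,0.25],255],[[0,0,0],[0,0,0.4],255],[[0,0,0],[0,0,0.55],255],[[0,0,0],[0,0,0.7],255],[[0,0,0],[0,0,0.85],255],[[0,0,0],[0,0,0.95],255],[[0,0,0],[0,0,0.95],255]]}}

```text
clock: 27.2
tcp_pos: [0.5049, -0.1958, 0.112]
orientation: [-0.0, 0.131, 0.991, 0.0]
wrist_force: [-0.3, -0.1, -4.0]
finger_gap: 0.0129
grip_force: 60.3
```

```bash
python3 -c "
from h import *
avg(5)"
```

```text
F [ 0.0345  0.0476 -5.3441] sd [0.5821 0.7195 0.442 ] T [ 0.0385  0.0094 -0.0025] p [ 0.505  -0.1958  0.1121] t 27.45 0.012667169022148024 60.27518033981323
```

{"method": "carry_out", "body": {"steps": [[[0,0,0],[0,0,0.05],255],[[0,0,0],[0,0,0.1],255],[[0,0,0],[0,0,0.15],255],[[0,0,0],[0,0,0.2],255],[[0,0,0],[0,0,0.25],255],[[0,0,0],[0,0,0.3],255],[[0,0,0],[0,0,0.35],255],[[0,0,0],[0,0,0.4],255]]}}

```text
clock: 28.45
tcp_pos: [0.5052, -0.1959, 0.1091]
orientation: [0.001, 0.131, 0.991, -0.0]
wrist_force: [-3.5, 1.7, 8.0]
finger_gap: 0.013
grip_force: 62.2
```

```bash
python3 -c "
from h import *
avg(4)"
```

```text
F [-3.5958  1.0389  5.774 ] sd [0.3452 0.5946 0.2136] T [0.2647 0.87   0.0042] p [ 0.5053 -0.1959  0.1091] t 28.65 0.01311717581563055 61.92344784736633
```

It is on the clips at +11 N net, with a small lateral load. I shift 0.5 mm to relieve that and press on slowly.

{"method": "carry_out", "body": {"steps": [[[0,0,0],[0.03,0,0],255],[[0,0,0],[0.05,0,0],255],[[0,0,0],[0.05,0,0.04],255],[[0,0,0],[0.05,0,0.08],255],[[0,0,0],[0.05,0,0.11],255],[[0,0,0],[0.05,0,0.14],255],[[0,0,0],[0.05,0,0.14],255],[[0,0,0],[0.05,0,0.14],255]]}}

```text
clock: 29.65
tcp_pos: [0.5054, -0.196, 0.1084]
orientation: [0.001, 0.13, 0.991, -0.0]
wrist_force: [-2.9, 1.0, 8.8]
finger_gap: 0.0128
grip_force: 62.5
```

```bash
python3 -c "
from h import *
avg(4);to(.505,-.196,.106)"
```

```text
F [-3.4327  1.7636  8.9027] sd [0.0984 0.6374 0.0848] T [ 0.3833  0.9051 -0.0206] p [ 0.5054 -0.196   0.1084] t 29.85 0.01313279519034078 62.48722314834595
shift cm [ 0.04 -0.01  0.24] tcp [ 0.5054 -0.196   0.1084] yaw y 75.01095138933805 z [ 0.0027 -0.001  -1.    ] F [-3.4157  2.2902  9.0093] [ 0.3768  0.9264 -0.0093] gap 0.01313279519034078 62.48722314834595 29.85
```

{"method": "carry_out", "body": {"steps": [[[0,0,0],[0.03,0.01,0],255],[[0,0,0],[0.06,0.02,0],255],[[0,0,0],[0.09,0.02,0],255],[[0,0,0],[0.09,0.02,0],255],[[0,0,0],[0.09,0.02,0],255],[[0,0,0],[0.09,0.02,0.03],255],[[0,0,0],[0.09,0.02,0.06],255],[[0,0,0],[0.09,0.02,0.06],255]]}}

```text
clock: 30.85
tcp_pos: [0.5052, -0.1959, 0.1082]
orientation: [0.002, 0.13, 0.991, -0.001]
wrist_force: [-3.0, 0.7, 9.9]
finger_gap: 0.0127
grip_force: 62.7
```

```bash
python3 -c "
from h import *
avg(4);to(.505,-.196,.106)"
```

```text
F [-2.501   1.4215 10.3838] sd [0.5205 0.2895 0.4021] T [0.2641 0.6804 0.005 ] p [ 0.5052 -0.1959  0.1082] t 31.05 0.012892865341121548 62.67292857170105
shift cm [ 0.02 -0.01  0.22] tcp [ 0.5052 -0.1959  0.1082] yaw y 75.00803424630719 z [ 0.0039 -0.0018 -1.    ] F [-2.3428  1.8207 10.0365] [ 0.3003  0.6785 -0.0545] gap 0.012892865341121548 62.67292857170105 31.05
```

{"method": "carry_out", "body": {"steps": [[[0,0,0],[0.02,0,0.03],255],[[0,0,0],[0.03,0.01,0.06],255],[[0,0,0],[0.03,0.01,0.09],255],[[0,0,0],[0.03,0.01,0.11],255],[[0,0,0],[0.03,0.01,0.13],255],[[0,0,0],[0.03,0.01,0.13],255],[[0,0,0],[0.03,0.01,0.13],255],[[0,0,0],[0.03,0.01,0.13],255]]}}

```text
clock: 32.05
tcp_pos: [0.5053, -0.196, 0.1073]
orientation: [0.003, 0.13, 0.991, -0.001]
wrist_force: [-2.1, 0.6, 12.6]
finger_gap: 0.0126
grip_force: 62.8
```

```bash
python3 -c "
from h import *
avg(3);to(.505,-.196,.106)"
```

```text
F [-2.057   1.172  11.6482] sd [0.1752 0.6112 0.6517] T [0.2644 0.6923 0.0042] p [ 0.5053 -0.196   0.1073] t 32.2 0.013249935578505045 62.78314232826233
shift cm [ 0.03 -0.01  0.13] tcp [ 0.5053 -0.196   0.1073] yaw y 75.00769387881576 z [ 0.0048 -0.0023 -1.    ] F [-1.8236  1.0118 10.8775] [0.2596 0.7064 0.0151] gap 0.013249935578505045 62.78314232826233 32.2
```

{"method": "carry_out", "body": {"steps": [[[-0.05,0.2,0],[0,0,0],255],[[-0.1,0.4,0],[0,0,0.02],255],[[-0.1,0.5,0],[0,0,0.04],255],[[-0.1,0.5,0],[0,0,0.06],255],[[-0.1,0.5,0],[0,0,0.08],255],[[-0.1,0.5,0],[0,0,0.1],255],[[-0.1,0.5,0],[0,0,0.1],255],[[-0.1,0.5,0],[0,0,0.1],255]]}}

```text
clock: 33.2
tcp_pos: [0.5056, -0.1962, 0.1068]
orientation: [-0.001, 0.13, 0.991, 0.0]
wrist_force: [-2.7, 1.2, 13.1]
finger_gap: 0.0129
grip_force: 63.1
```

```bash
python3 -c "
from h import *
avg(3);to(.505,-.196,.106)"
```

```text
F [-2.7071  0.9495 13.5389] sd [0.4406 0.3807 0.3136] T [ 0.2815  0.6865 -0.0024] p [ 0.5056 -0.1962  0.1068] t 33.35 0.012772399011768692 63.114423751831055
shift cm [0.06 0.   0.07] tcp [ 0.5056 -0.1962  0.1067] yaw y 75.00553653012625 z [-0.0025  0.0012 -1.    ] F [-2.1697  1.1905 13.9162] [ 0.266   0.6863 -0.0223] gap 0.012772399011768692 63.114423751831055 33.35
```

{"method": "carry_out", "body": {"steps": [[[0,-0.1,0],[0.02,0,0.02],255],[[0,-0.15,0],[0.03,0,0.04],255],[[0,-0.15,0],[0.03,0,0.06],255],[[0,-0.15,0],[0.03,0,0.08],255],[[0,-0.15,0],[0.03,0,0.1],255],[[0,-0.15,0],[0.03,0,0.1],255],[[0,-0.15,0],[0.03,0,0.1],255],[[0,-0.15,0],[0.03,0,0.1],255]]}}

```text
clock: 34.35
tcp_pos: [0.5052, -0.1962, 0.1064]
orientation: [0.0, 0.131, 0.991, 0.0]
wrist_force: [-5.5, 1.4, 17.6]
finger_gap: 0.0129
grip_force: 63.8
```

Run:
```python
from fit import *
avg(2);to(.505,-.196,.106)
P=cloud(np.median([shot('scene')[1] for k in range(4)],0),env.get_calibration('scene')); np.savez('hz.npz',P=P)
r=np.hypot(P[...,0]-.5025,P[...,1]+.1967); a=np.degrees(np.arctan2(P[...,1]+.1967,P[...,0]-.5025))
print('frame',fit(P,.068,.095,.0637,[.5025,-.1967]),'pan',fit(P,.01,.05,.063,[.5025,-.1967]))
m=(r<.069)&(r>.058)&(P[...,2]>.085)&(P[...,2]<.112)
for s in range(-180,180,30):
    k=m&(a>=s)&(a<s+30)
    if k.sum()>3: print(s,k.sum(),np.percentile(P[k][:,2],[50,90,97]))
```

```text
F [-4.9739  0.899  17.3637] sd [0.2869 0.3655 0.1844] T [ 0.3472  0.9326 -0.0179] p [ 0.5052 -0.1962  0.1064] t 34.45 0.01300356922369425 63.75621557235718
shift cm [0.02 0.01 0.04] tcp [ 0.5052 -0.1962  0.1064] yaw y 75.00256672769576 z [ 0.0003  0.0002 -1.    ] F [-5.2608  1.2645 17.1793] [ 0.3408  0.9152 -0.0347] gap 0.01300356922369425 63.75621557235718 34.45
frame (507, array([ 0.5025, -0.1967]), array([ 0.5025, -0.1968,  0.0636])) pan (573, array([ 0.502 , -0.1967]), array([ 0.5021, -0.1967,  0.0631]))
-180 60 [0.0949 0.1017 0.1024]
-150 64 [0.0942 0.1016 0.1022]
-120 47 [0.0945 0.1015 0.1023]
-90 22 [0.1004 0.1023 0.1027]
-60 26 [0.0975 0.1021 0.1026]
-30 56 [0.0971 0.102  0.1069]
0 19 [0.0942 0.1004 0.1009]
30 10 [0.0998 0.1011 0.1017]
60 41 [0.0966 0.1008 0.102 ]
90 27 [0.0977 0.1016 0.1027]
120 22 [0.1007 0.1026 0.1036]
150 46 [0.0959 0.1021 0.1049]
```

Run:
```python
from fit import *
Pn=np.load('hz.npz')['P']; P0=cloud(np.load('scene0.npz')['d'],env.get_calibration('scene')); f=np.load('v_scene.npz'); P1=cloud(f['d'],env.get_calibration('scene'))
for nm,P,c,z in(('tray .103',P0,(.5161,.1573),.103),('air .1635',P1,(.5031,-.1957),.1635),('now .101',Pn,(.5025,-.1967),.101)):
    r=np.hypot(P[...,0]-c[0],P[...,1]-c[1]); a=np.degrees(np.arctan2(P[...,1]-c[1],P[...,0]-c[0])); m=(r<.069)&(r>.06)&(abs(P[...,2]-z)<.012)
    print(nm,[np.round(1000*(np.percentile(P[m&(a>=s)&(a<s+60)][:,2],85)-z),1) for s in range(-180,180,60)])
avg(1)
```

```text
tray .103 [np.float64(-0.0), np.float64(0.3), np.float64(1.0), np.float64(-1.1), np.float64(-5.3), np.float64(1.9)]
air .1635 [np.float64(0.2), np.float64(0.5), np.float64(0.7), np.float64(-0.2), np.float64(0.2), np.float64(0.9)]
now .101 [np.float64(0.5), np.float64(0.8), np.float64(0.9), np.float64(-0.2), np.float64(0.5), np.float64(1.2)]
F [-4.537   0.9235 17.2977] sd [0. 0. 0.] T [0.3682 0.9674 0.0325] p [ 0.5052 -0.1962  0.1064] t 34.7 0.012967003010597432 63.75599026679993
```

It is within about 0.3 mm of home all round. One slight further press will confirm the stop.

{"method": "carry_out", "body": {"steps": [[[0,0,0],[0.02,0,0.02],255],[[0,0,0],[0.04,0,0.04],255],[[0,0,0],[0.04,0,0.06],255],[[0,0,0],[0.04,0,0.06],255],[[0,0,0],[0.04,0,0.06],255],[[0,0,0],[0.04,0,0.06],255],[[0,0,0],[0.04,0,0.06],255],[[0,0,0],[0.04,0,0.06],255]]}}

```text
clock: 35.7
tcp_pos: [0.5052, -0.1962, 0.1063]
orientation: [0.001, 0.131, 0.991, -0.0]
wrist_force: [-4.8, 1.8, 20.1]
finger_gap: 0.0127
grip_force: 64.1
```

```bash
python3 -c "
from h import *
avg(3);to(.505,-.196,.106)"
```

```text
F [-5.3996  1.6918 20.1973] sd [0.3967 0.4644 0.3566] T [0.4431 0.9855 0.0225] p [ 0.5052 -0.1962  0.1063] t 35.85 0.012737166981716242 64.09871935844421
shift cm [0.02 0.02 0.03] tcp [ 0.5052 -0.1962  0.1063] yaw y 75.00155119042292 z [ 0.0012 -0.0003 -1.    ] F [-5.8483  2.1124 19.7856] [0.4503 0.9542 0.0296] gap 0.012737166981716242 64.09871935844421 35.85
```

It is at a hard stop: +3 N for 0.1 mm. I unload to near zero force before letting go.

{"method": "carry_out", "body": {"steps": [[[0,0,0],[0,0,-0.05],255],[[0,0,0],[0,0,-0.1],255],[[0,0,0],[0,0,-0.15],255],[[0,0,0],[0,0,-0.2],255],[[0,0,0],[0,0,-0.25],255],[[0,0,0],[0,0,-0.3],255],[[0,0,0],[0,0,-0.33],255],[[0,0,0],[0,0,-0.33],255]]}}

```text
clock: 36.85
tcp_pos: [0.5045, -0.1958, 0.1064]
orientation: [-0.001, 0.131, 0.991, 0.001]
wrist_force: [4.4, -1.8, 5.4]
finger_gap: 0.0129
grip_force: 61.9
```

```bash
python3 -c "
from h import *
avg(3);to(.505,-.196,.106)"
```

```text
F [ 3.4503 -1.7763  6.0524] sd [0.7548 0.3232 0.3363] T [-0.39   -0.8673 -0.018 ] p [ 0.5045 -0.1958  0.1064] t 37.0 0.012998531642368815 61.92021131515503
shift cm [-0.05 -0.    0.04] tcp [ 0.5045 -0.1958  0.1064] yaw y 75.00254835560146 z [-0.0018  0.0016 -1.    ] F [ 3.7305 -1.7733  6.4616] [-0.369  -0.8276 -0.0058] gap 0.012998531642368815 61.92021131515503 37.0
```

{"method": "carry_out", "body": {"steps": [[[0,-0.1,0],[-0.02,0,-0.02],255],[[0.05,-0.2,0],[-0.04,0,-0.05],255],[[0.1,-0.3,0],[-0.05,0,-0.08],255],[[0.1,-0.3,0],[-0.05,0,-0.1],255],[[0.1,-0.3,0],[-0.05,0,-0.1],255],[[0.1,-0.3,0],[-0.05,0,-0.1],255],[[0.1,-0.3,0],[-0.05,0,-0.1],255],[[0.1,-0.3,0],[-0.05,0,-0.1],255]], "force": 30}}

```text
clock: 38.0
tcp_pos: [0.5043, -0.1957, 0.1066]
orientation: [0.001, 0.131, 0.991, -0.0]
wrist_force: [5.0, -2.8, 2.3]
finger_gap: 0.0129
grip_force: 61.3
```

```bash
python3 -c "
from h import *
avg(3);to(.505,-.196,.106)"
```

```text
F [ 5.2471 -2.6846  2.9668] sd [0.1478 0.544  0.3078] T [-0.6125 -1.1469 -0.0037] p [ 0.5043 -0.1957  0.1066] t 38.15 0.012579431990749313 61.31849527359009
shift cm [-0.07 -0.01  0.06] tcp [ 0.5043 -0.1957  0.1066] yaw y 74.9887756016203 z [ 0.0012 -0.0008 -1.    ] F [ 5.2045 -3.4261  3.3751] [-0.6302 -1.1682  0.0162] gap 0.012579431990749313 61.31849527359009 38.15
```

{"method": "carry_out", "body": {"steps": [[[0,0.1,0],[-0.03,0,0],255],[[0,0.2,0],[-0.06,-0.01,0],255],[[0,0.3,0],[-0.09,-0.02,0],255],[[0,0.3,0],[-0.12,-0.02,0],255],[[0,0.3,0],[-0.12,-0.02,0],255],[[0,0.3,0],[-0.12,-0.02,0],255],[[0,0.3,0],[-0.12,-0.02,0],255],[[0,0.3,0],[-0.12,-0.02,0],255]]}}

```text
clock: 39.15
tcp_pos: [0.5043, -0.1956, 0.1065]
orientation: [-0.003, 0.131, 0.991, 0.0]
wrist_force: [3.0, -2.9, 3.3]
finger_gap: 0.0129
grip_force: 61.6
```

```bash
python3 -c "
from h import *
avg(3);to(.505,-.196,.106)"
```

```text
F [ 3.2258 -3.4382  4.5563] sd [0.8722 0.2121 0.4773] T [-0.7162 -0.9944 -0.0123] p [ 0.5043 -0.1956  0.1065] t 39.3 0.012902961331759897 61.627382040023804
shift cm [-0.07 -0.02  0.05] tcp [ 0.5043 -0.1956  0.1065] yaw y 74.99963572133085 z [-0.0058  0.0015 -1.    ] F [ 3.0528 -3.7289  4.4185] [-0.6927 -1.0074 -0.0097] gap 0.012902961331759897 61.627382040023804 39.3
```

The residual forces are small, so I let go and then rise.

{"method": "carry_out", "body": {"steps": [[[0,0,0],[0,0,0],225],[[0,0,0],[0,0,0],205],[[0,0,0],[0,0,0],180],[[0,0,0],[0,0,0],120],[[0,0,0],[0,0,0],60],[[0,0,0],[0,0,0],0],[[0,0,0],[0,0,0],0],[[0,0,0],[0,0,0],0]], "force": 20}}

```text
clock: 40.3
tcp_pos: [0.5043, -0.1956, 0.1065]
orientation: [-0.003, 0.131, 0.991, 0.0]
wrist_force: [0.6, -0.4, -0.2]
finger_gap: 0.0854
grip_force: 0.0
```

```bash
cat > chk.py <<'E'
from fit import *
avg(1)
Pn=cloud(np.median([shot('scene')[1] for k in range(4)],0),env.get_calibration('scene'));c=(.5025,-.1967);z=.101;P=Pn
r=np.hypot(P[...,0]-c[0],P[...,1]-c[1]); a=np.degrees(np.arctan2(P[...,1]-c[1],P[...,0]-c[0])); m=(r<.069)&(r>.06)&(abs(P[...,2]-z)<.012)
print([np.round(1000*(np.percentile(P[m&(a>=s)&(a<s+60)][:,2],85)-z),1) for s in range(-180,180,60)])
print('frame',fit(P,.068,.095,.0637,c))
E
python3 chk.py
```

```text
F [-0.1199  1.2498 -0.1643] sd [0. 0. 0.] T [-0.0471  0.0716 -0.0591] p [ 0.5043 -0.1955  0.1065] t 40.35 0.0854696410401406 0.0
[np.float64(0.7), np.float64(1.1), np.float64(0.5), np.float64(-0.1), np.float64(0.1), np.float64(0.9)]
frame (486, array([ 0.5021, -0.1964]), array([ 0.5021, -0.1964,  0.0637]))
```

{"method": "carry_out", "body": {"steps": [[[0,0,0],[0,0,-0.5],0],[[0,0,0],[0,0,-1.2],0],[[0,0,0],[0,0,-2],0],[[0,0,0],[0,0,-2.8],0],[[0,0,0],[0,0,-3.6],0],[[0,0,0],[0,0,-4.4],0],[[0,0,0],[0,0,-5],0],[[0,0,0],[0,0,-5],0]]}}

```text
clock: 41.55
tcp_pos: [0.5049, -0.1958, 0.157]
orientation: [-0.003, 0.131, 0.991, 0.0]
wrist_force: [0.4, -0.1, 0.5]
finger_gap: 0.0854
grip_force: 0.0
```

```bash
python3 chk.py
python3 - <<'E'
from fit import *
# plane through upper frame edge, same 85%-per-sector points: air vs now
def edge(P,c,z):
    out=[]
    r=np.hypot(P[...,0]-c[0],P[...,1]-c[1]); a=np.degrees(np.arctan2(P[...,1]-c[1],P[...,0]-c[0])); m=(r<.069)&(r>.06)&(abs(P[...,2]-z)<.012)
    for s in range(-180,180,20):
        k=m&(a>=s)&(a<s+20); out.append(np.percentile(P[k][:,2],85)-z if k.sum()>5 else np.nan)
    return np.array(out)*1000
P1=cloud(np.load('v_scene.npz')['d'],env.get_calibration('scene'))
P=cloud(np.median([shot('scene')[1] for k in range(6)],0),env.get_calibration('scene'))
d=edge(P,(.5021,-.1964),.101)-edge(P1,(.5031,-.1957),.1635); t=np.radians(np.arange(-170,190,20)); ok=~np.isnan(d)&(abs(d)<2)
A=np.c_[np.ones(18),np.cos(t),np.sin(t)]; print(d.round(1)); print('offset,tilt mm at rim',np.linalg.lstsq(A[ok],d[ok],rcond=None)[0]); avg(1)
E
```

```text
F [-0.6502 -0.0093  0.7179] sd [0. 0. 0.] T [-0.0163 -0.0344 -0.007 ] p [ 0.5047 -0.1957  0.1566] t 41.6 0.08533792052283556 0.0
[np.float64(0.9), np.float64(1.4), np.float64(1.4), np.float64(0.5), np.float64(0.5), np.float64(1.0)]
frame (550, array([ 0.5023, -0.1963]), array([ 0.5023, -0.1963,  0.0637]))
[ 0.7  0.3  0.9  0.7  0.9  1.4  1.3  0.1 -0.4 -0.9  nan  nan  0.6  0.1
  0.1 -1.   0.4 -0.5]
offset,tilt mm at rim [ 0.24605912 -0.1059658  -0.57068916]
F [-0.4683  0.5594 -0.5503] sd [0. 0. 0.] T [ 0.0189 -0.0055  0.0336] p [ 0.5046 -0.1956  0.1564] t 42.15 0.08547322832792195 0.0
```

The -y side reads about 0.6 mm high. I'll close the fingers and press gently straight down on top of the grip, which puts no moment on it.

{"method": "carry_out", "body": {"steps": [[[0,-0.15,0],[0,-0.1,-0.5],120],[[0,-0.3,0],[0,-0.3,-0.5],200],[[0,-0.3,0],[0,-0.3,-0.5],255],[[0,-0.3,0],[0,-0.3,-0.3],255],[[0,-0.3,0],[0,-0.3,0.3],255],[[0,-0.3,0],[0,-0.3,0.9],255],[[0,-0.3,0],[0,-0.3,1.4],255],[[0,-0.3,0],[0,-0.3,1.6],255]], "force": 40}}

```text
clock: 43.15
tcp_pos: [0.5034, -0.1983, 0.1399]
orientation: [-0.001, 0.131, 0.991, 0.0]
wrist_force: [0.3, -0.8, 1.1]
finger_gap: -0.0
grip_force: 0.0
```

{"method": "carry_out", "body": {"steps": [[[0,0,0],[0,0,0.08],255],[[0,0,0],[0,0,0.16],255],[[0,0,0],[0,0,0.24],255],[[0,0,0],[0,0,0.32],255],[[0,0,0],[0,0,0.4],255],[[0,0,0],[0,0,0.48],255],[[0,0,0],[0,0,0.56],255],[[0,0,0],[0,0,0.56],255]]}}

```text
clock: 44.15
tcp_pos: [0.5037, -0.1984, 0.1348]
orientation: [-0.0, 0.131, 0.991, 0.0]
wrist_force: [0.2, -0.6, 0.4]
finger_gap: -0.0
grip_force: 0.0
```

```bash
python3 -c "
from h import *
avg(2);to(.505,-.196,.106)"
```

```text
F [-0.3348 -0.6685  0.0553] sd [0.1297 0.4535 0.7074] T [-0.0164  0.0156  0.0084] p [ 0.5037 -0.1985  0.1349] t 44.25 2.8981287315486418e-05 0.0
shift cm [-0.06  0.27  2.89] tcp [ 0.5038 -0.1985  0.1349] yaw y 74.9999744983111 z [-0.0007  0.0003 -1.    ] F [-0.4645 -1.122  -0.6521] [ 0.0098 -0.057  -0.0258] gap 2.8981287315486418e-05 0.0 44.25
```

{"method": "carry_out", "body": {"steps": [[[0,0,0],[0,0,0.05],255],[[0,0,0],[0,0,0.1],255],[[0,0,0],[0,0,0.15],255],[[0,0,0],[0,0,0.2],255],[[0,0,0],[0,0,0.25],255],[[0,0,0],[0,0,0.3],255],[[0,0,0],[0,0,0.3],255],[[0,0,0],[0,0,0.3],255]]}}

```text
clock: 45.25
tcp_pos: [0.5039, -0.1987, 0.1327]
orientation: [0.0, 0.131, 0.991, -0.0]
wrist_force: [-1.5, 0.5, 5.6]
finger_gap: -0.0002
grip_force: 2.8
```

```bash
python3 -c "
from h import *
avg(2)"
```

```text
F [-1.2212  0.4275  6.0379] sd [0.0223 0.3042 0.4342] T [ 0.1276  0.3302 -0.003 ] p [ 0.5039 -0.1987  0.1327] t 45.35 -8.338264763328258e-07 2.8370911045203684
```

{"method": "carry_out", "body": {"steps": [[[0,0,0],[0,0,0.04],255],[[0,0,0],[0,0,0.08],255],[[0,0,0],[0,0,0.12],255],[[0,0,0],[0,0,0.16],255],[[0,0,0],[0,0,0.2],255],[[0,0,0],[0,0,0.22],255],[[0,0,0],[0,0,0.22],255],[[0,0,0],[0,0,0.22],255]]}}

```text
clock: 46.35
tcp_pos: [0.504, -0.1992, 0.1325]
orientation: [0.001, 0.131, 0.991, -0.001]
wrist_force: [-5.3, 1.3, 17.0]
finger_gap: 0.0
grip_force: 8.3
```

```bash
python3 -c "
from h import *
avg(2)"; python3 chk.py
```

```text
F [-5.1988  0.989  16.4729] sd [0.2974 0.1435 0.1987] T [0.2429 1.1371 0.0118] p [ 0.504  -0.1992  0.1324] t 46.45 5.115256438239571e-05 8.291608857689425
F [-5.4749  1.0422 16.2012] sd [0. 0. 0.] T [0.2653 1.1338 0.0078] p [ 0.504  -0.1991  0.1324] t 46.5 -0.00032155250442879313 8.292558061075397
[np.float64(0.6), np.float64(0.7), np.float64(0.9), np.float64(0.7), np.float64(1.0), np.float64(1.1)]
frame (546, array([ 0.5023, -0.1966]), array([ 0.5023, -0.1967,  0.0637]))
```

It moved only 0.3 mm for +10 N, and the reading is now level all round, so it is seated. I retreat.

{"method": "carry_out", "body": {"steps": [[[0,0,0],[0,0,-0.15],255],[[0,0,0],[0,0,-0.35],255],[[0,0,0],[0,0,-0.6],255],[[0,0,0],[0,0,-1.2],255],[[0,0,0],[0,0,-2.5],255],[[0,0,0],[0,0,-4.5],255],[[0,0,0],[0,0,-6.5],255],[[0,0,0],[0,0,-8],255]]}}

```text
clock: 47.7
tcp_pos: [0.5042, -0.1987, 0.2114]
orientation: [0.0, 0.131, 0.991, -0.0]
wrist_force: [0.2, 0.1, 0.4]
finger_gap: -0.0001
grip_force: 0.0
```

```bash
python3 chk.py
python3 - <<'E'
from fit import *
# large balls in sieve: highest points inside the frame above plate (plate z .0625)
P=cloud(np.median([shot('scene')[1] for k in range(4)],0),env.get_calibration('scene'))
r=np.hypot(P[...,0]-.5023,P[...,1]+.1966); m=((r<.052)&(P[...,2]>.072)&(P[...,2]<.1)).astype(np.uint8)
n,l,st,ce=cv2.connectedComponentsWithStats(m); print([(st[i,4],ce[i].round(),P[l==i].mean(0).round(3)) for i in range(1,n)])
E
```

```text
F [ 1.3595 -0.5849  1.2652] sd [0. 0. 0.] T [ 0.0612 -0.0413 -0.0102] p [ 0.5049 -0.1991  0.2132] t 47.75 -8.79899408705431e-05 0.0
[np.float64(0.5), np.float64(0.9), np.float64(1.7), np.float64(0.1), np.float64(0.3), np.float64(0.9)]
frame (546, array([ 0.5022, -0.1966]), array([ 0.5022, -0.1966,  0.0637]))
[(np.int32(49), array([302., 235.]), array([ 0.536, -0.196,  0.079])), (np.int32(29), array([300., 252.]), array([ 0.481, -0.227,  0.081]))]
```

Run:
```python
from fit import *
def wallz(P,c,z):
    out=[]
    r=np.hypot(P[...,0]-c[0],P[...,1]-c[1]); a=np.degrees(np.arctan2(P[...,1]-c[1],P[...,0]-c[0])); m=(r<.069)&(r>.06)&(abs(P[...,2]-z)<.012)
    for s in range(-180,180,30):
        k=m&(a>=s)&(a<s+30); out.append([np.percentile(P[k][:,2],q)-z if k.sum()>8 else np.nan for q in(75,85,92)])
    return np.nanmean(np.array(out)*1000,1)
P1=cloud(np.load('v_scene.npz')['d'],env.get_calibration('scene'))
D=[shot('scene')[1] for k in range(12)]
t=np.radians(np.arange(-165,195,30)); A=np.c_[np.ones(12),np.cos(t),np.sin(t)]
e1=wallz(P1,(.5031,-.1957),.1635)
for q in(D[:4],D[4:8],D[8:]):
    d=wallz(cloud(np.median(q,0),env.get_calibration('scene')),(.5022,-.1966),.101)-e1; ok=~np.isnan(d)&(abs(d)<1.6)
    print(d.round(1),np.linalg.lstsq(A[ok],d[ok],rcond=None)[0].round(2))
```

```text
[ 0.5  0.5 -0.2  0.2  0.5 -0.2 -0.4  nan  0.6  0.2 -0.1 -1.4] [ 0.02  0.11 -0.08]
[ 0.4  1.   0.5  0.2  0.8  0.9  0.1  nan  1.  -0.1  0.1 -1.4] [ 0.34  0.39 -0.22]
[-0.   0.9  0.3  0.3  1.   0.1  0.6  nan  0.2 -0.  -0.3 -1.4] [ 0.16  0.42 -0.35]<stdin>:7: RuntimeWarning: Mean of empty slice
```

The sieve reads home and level within measurement noise, both large balls are in it, and the arm is clear.

```bash
python3 -c "
from workcell import env
print(env.hand_in())"
```

```text
the job is handed in; nothing more can be done
None
```

I've handed the job in: all four small balls are in the tray, and the sieve with its two large balls is in the grey pan, home and level to within about 0.5 mm by camera; the hand-in gave no verdict.

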